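# Gauge the coin tube and set the tally pointer

## Robot

A 6-joint arm with a two-finger parallel gripper is mounted at the origin on the work surface. World frame = base frame: x ahead of the robot, y to its left, z up, the work surface at z = 0. Lengths are in m, angles in rad, forces in N, time in s.
With the tool pointing down it reaches from about 0.35 to 0.975 m from the base axis. Payload 4.9 kg.
Tool frame: the origin (TCP) lies on the mounting face of the last link; the fingertips stand 173 mm ahead of it and the grasp point (between the pads) lies ctrl.pinch_z ahead of it (ctrl.pinch_z is the distance from the TCP to the grasp point, in m); z points along the fingers, y is the line along which they close (so a half turn about z gives the same grasp; the last joint's range is limited). The gripper opens to 85 mm and grips with 20 to 120 N. Pads are 22 mm wide; open, the fingers measure 114 mm over their backs; the gripper's body (76 mm by 85 mm) begins 54 mm behind the grasp point. The pads swing forward as they close: fully open they stand 13 mm farther back than shut.
Start: joints at [-1.38, 0.053, 1.613, -0, 1.476, -0.119], TCP at [0.191, -0.595, 0.405] pointing down, gripper open.
Joint ranges: [-3.01, 3.01], [-1.01, 2.22], [0.06, 2.58], [-1.02, 4.17], [0.09, 2.62], [-3.14, 3.14]. Speed limits (rad/s): [2.57, 2.57, 3.14, 3.14, 3.14, 3.14].

## Interface

Orientations are given as a rotation vector (axis times angle).
In Python, from station import telemetry, eyes, ctrl gives the robot as it stands.
- The arm moves only by the tool apply_moves, never from a script. Its argument "plan" is a list of rows, each a list of 5 numbers: the finger opening in m, from 0 to 0.0854, then the shift along the tool's x, y, z in m, then the turn about the tool's z in rad. In form: [[jaw, x, y, z, roll], ...]. A call has 1 to 12 rows; each row is the pose to reach, as a shift and turn from the pose commanded when the call began, along the tool's axes at that moment; what a row does not reach only later rows make up. A row lasts 1/12 s, in which the tool goes at most 41.7 mm and 7.16 degrees, less where a joint would pass 70% of its speed; a pose out of reach is approached as far as the arm can. A call with a gripper value outside its range is refused whole. The fingers move at their own pace and stop on an object; "newtons" is the grip in N (left out, the last holds). Time passes only in rows, so rows that repeat a pose let the fingers close. It gives the time, the measured TCP pose, the force, the opening and the grip force at its end, in the units of the state.
- telemetry.get_obs(): the state, without advancing time (a new reading comes with each control period).
- eyes.get_image(name): name is "scene" or "side" or "wrist"; returns a dict with "img" (420x560x3 uint8, blue, green, red), "range_z" (420x560 float32, m along the optical axis (not along the pixel's ray), 0 where there is no reading), "K" (3x3 intrinsics, pixels), "pose" (4x4, takes a point from camera to world coordinates); the wrist camera has in their place "hand_eye" (4x4, takes a point from camera to tool coordinates, whose origin is the TCP and whose axes are the flange's). Camera axes: x right, y down, z forward; pixel columns grow to the right and rows downward; lengths in m; the calibration is good to about 2 mm. A picture is of the moment at which its call begins: read the wrist's pose just before it.
- ctrl.finish_job(): hands the job in; it is judged then, once.
Trained networks look in a picture, given as the dict that the camera call returned (one of the last four; its "shot" number tells which), for a name from the list of things; names that differ only in an ending like _2 or _b are one class to them, and where a whole thing is asked for, a point or a joint stands for the part that bears it (a point fixed in the world has none). Each returns a list of dicts, best first, with "confidence" (0 to 1); they miss things now and then, are a little off and sometimes report something else, mostly with a low value. They report only what shows in the picture. A call takes as long as a camera call. They do not tell look-alikes from the thing itself.
- eyes.search_frame(thing, picture): "box" ([left, top, right, bottom] in pixels, round what is visible of it).
- eyes.outline_of(thing, picture): "region" (420x560 bool, what is visible of it) and "box" ([left, top, right, bottom] in pixels, round what is visible of it).
- eyes.tip_of(thing, picture): "point" ([column, row] in pixels: a listed point, or the origin of a listed thing).
The state is a dict: "t": time; "q": joint angles; "dq": joint speeds; "effort": joint torques, N m; "tool_pos": TCP position; "tool_rot": TCP orientation; "contact_force": force on the tool from outside, world axes, zero at the start; "wrist_torque": the same for the moment, N m; "opening": finger opening in m; "grip_force": force on a finger pad.
Only numpy, scipy, OpenCV 4.12 (cv2) and the standard library are available. Lean on these libraries where they do the work, as an engineer would, in place of code of your own. Each camera call takes 0.05 s, during which the arm holds its last target. There are 200 camera calls.

## Task

Take the depth rod out of its stand, lower it gently into the coin tube nearest the robot until it bottoms on the coins, and press it down there lightly for about a second to be sure of the reading. Leave the rod standing free in that tube, resting on the coins, and then slide the pointer on the tally rail to the depth you measured, in millimetres from the tube's mouth down to the coins. Never push or knock hard on any tube, and leave the shaker, bowl, cup and bottle where they are.

Things in the scene. Friction and masses are not known exactly. Their poses are not given: they have to be found in the camera images.
- rod_grip (a point): Middle of the dark wooden head of the depth rod: a round upright head, 25 mm across and 42 mm tall, easily gripped from above at any yaw. The whole rod is 156 mm long, about 120 g, and stands upright in its stand at the start. This point is on the axis, 135 mm above the rod's lower end; z up along the rod, towards the head.
- rod_tip (a point): Centre of the flat lower end of the depth rod, 135 mm below rod_grip; the aluminium shaft is 18 mm across (15 mm at the chamfered end) and carries a dark ring every 10 mm from this end, up to 110 mm. z up along the rod.
- stand: Round wooden block, 72 mm across, 50 mm high, with an open hole about 22 mm wide and 40 mm deep in the top, in which the rod stands at the start. Fixed. Origin: centre of the underside, on the table. It may be on either side of the rack.
- rack: Fixed dark steel plate, 210 x 70 x 12 mm, with 32 mm high side lips, carrying the three coin tubes along its x axis, 65 mm apart. Origin: centre of the underside, on the table; -x points roughly towards the robot, so the tube nearest the robot is at x = -65 mm there. The tube mouths are 122 mm above the table.
- tube_p: One of three look-alike open steel tubes on the rack; which stands in which place varies. 33 mm across, 110 mm high, bore 22 mm. Origin: centre of the underside; z up the axis; mouth at z = 110 mm. Hidden inside is a flat stack of coins, its top 40 to 90 mm below the mouth, different in each tube. The stack is sprung: gives from 3 N, then 2.5 N per mm, at most 4 mm (13 N).
- tube_q: One of three look-alike open steel tubes on the rack; which stands in which place varies. 33 mm across, 110 mm high, bore 22 mm. Origin: centre of the underside; z up the axis; mouth at z = 110 mm. Hidden inside is a flat stack of coins, its top 40 to 90 mm below the mouth, different in each tube. The stack is sprung: gives from 3 N, then 2.5 N per mm, at most 4 mm (13 N).
- tube_r: One of three look-alike open steel tubes on the rack; which stands in which place varies. 33 mm across, 110 mm high, bore 22 mm. Origin: centre of the underside; z up the axis; mouth at z = 110 mm. Hidden inside is a flat stack of coins, its top 40 to 90 mm below the mouth, different in each tube. The stack is sprung: gives from 3 N, then 2.5 N per mm, at most 4 mm (13 N).
- rail: Tally rail: fixed white bar 180 x 56 x 16 mm, long along its x, which points away from the robot; a dark strip 24 mm high across its near end. Origin: centre of the underside. The black ticks along its +y edge are 10 mm apart, the first at x = -55 mm (reading 0), the last at x = +55 mm (reading 110 mm); the ticks at 0, 50 and 100 mm are longer. It may be on either side of the rack.
- pointer (a joint): Reading of the sliding pointer, in m: 0 (nearest the robot) to 0.110, growing along the rail's +x (roughly away from the robot). At reading q the middle of the pointer's fin is at x = -55 mm + q on the rail, beside the tick for q. It slides with about 2 N of friction and stays where it is left.
- pointer_grip (a point): Point on the pointer's grey upright fin, at the middle of its thickness and width, 52 mm above the table. The fin is 14 mm thick along the rail's x, 26 mm wide across the rail, its top 72 mm above the table; it stands on a steel foot 22 mm long whose top is 24 mm above the table. x along the rail.
- shaker: Closed aluminium shaker can, 64 mm across, 110 mm tall, standing at the back; origin at the centre of its underside. A bystander, to be left alone.
- bowl: Small steel bowl, 90 mm across, 40 mm high, close in front of the robot; origin at the centre of its underside. A bystander, to be left alone.
- cup: White plastic cup, 66 mm across, 60 mm high, close in front of the robot; origin at the centre of its underside. A bystander, to be left alone.
- sauce: Amber glass bottle, 56 mm across, 170 mm tall, at the side; origin at the centre of its underside. A bystander, to be left alone.
There are look-alikes about, which are no part of the job. What is shaped like the part that bears rod_grip but blue is not meant. Several things have the shape of the rack; the one meant has the colours described above.

How it is judged:
On the way:
1. the rod, upright in the tube nearest the robot, is pressed on the coins with 2 to 15 N for 0.3 s (((x of tube_p in the frame of rack below -0.04 m and horizontal distance between rod_tip and tube_p below 0.007 m and angle between rod_tip's own z axis and vertical below 0.12 rad and z of rod_tip in the frame of tube_p below 0.067 m and contact force between tube_p and anything else between 2 and 15 N) or (x of tube_q in the frame of rack below -0.04 m and horizontal distance between rod_tip and tube_q below 0.007 m and angle between rod_tip's own z axis and vertical below 0.12 rad and z of rod_tip in the frame of tube_q below 0.05 m and contact force between tube_q and anything else between 2 and 15 N) or (x of tube_r in the frame of rack below -0.04 m and horizontal distance between rod_tip and tube_r below 0.007 m and angle between rod_tip's own z axis and vertical below 0.12 rad and z of rod_tip in the frame of tube_r below 0.032 m and contact force between tube_r and anything else between 2 and 15 N))), for 0.3 s.
At the end, for the whole second after the job is handed in: The rod stands free in the tube nearest the robot, its lower end on the coins (within 3 mm), and the pointer's reading equals the depth from that tube's mouth to the top of its coins within 5 mm (((x of tube_p in the frame of rack below -0.04 m and horizontal distance between rod_tip and tube_p below 0.007 m and angle between rod_tip's own z axis and vertical below 0.12 rad and z of rod_tip in the frame of tube_p below 0.068 m and value of joint pointer between 0.04 and 0.05 m) or (x of tube_q in the frame of rack below -0.04 m and horizontal distance between rod_tip and tube_q below 0.007 m and angle between rod_tip's own z axis and vertical below 0.12 rad and z of rod_tip in the frame of tube_q below 0.051 m and value of joint pointer between 0.057 and 0.067 m) or (x of tube_r in the frame of rack below -0.04 m and horizontal distance between rod_tip and tube_r below 0.007 m and angle between rod_tip's own z axis and vertical below 0.12 rad and z of rod_tip in the frame of tube_r below 0.033 m and value of joint pointer between 0.075 and 0.085 m))); the robot touches nothing.
It fails at once if any tube (or the coins in it) is loaded with more than 22 N (contact force between any of tube_p, tube_q, tube_r and anything else above 22 N).
It fails at once if the shaker, bowl, cup or bottle is moved by more than 30 mm (distance of any of shaker, bowl, cup, sauce from where it was at the start of the episode above 0.03 m).
It also fails if it takes over 58 s, if anything falls off the work surface, if the arm or the gripper's body presses on something with over 40 N, if the wrist force passes 120 N, or if a joint passes its speed limit or range.

## Working session

There is one attempt and no reset: what is moved stays moved. The work goes in short steps, Python scripts to look and compute and a tool call to move; the robot and the scene stay as the last step left them, time stands still between calls to the robot, and variables do not carry over. Pictures are saved under pics/ and viewed, at most 10 in all, crops included, and the job is handed in when it is done.

Besides the shell and the picture viewer there is one more tool, called after ">>>" as name(argument=value, ...) on one line, values as JSON. apply_moves: Moves the arm, as the interface text tells. Its arguments: {"type":"object","properties":{"plan":{"type":"array","items":{"type":"array","items":{"type":"number"}}},"newtons":{"type":"number"}},"required":["plan"]}

```bash
mkdir -p pics; cat > h.py <<'E'
import numpy as np, cv2
from scipy.spatial.transform import Rotation as R
from station import telemetry, eyes, ctrl
def tcp():
    o=telemetry.get_obs(); T=np.eye(4); T[:3,:3]=R.from_rotvec(o["tool_rot"]).as_matrix(); T[:3,3]=o["tool_pos"]; return T
def shot(n):
    T=tcp(); p=eyes.get_image(n); p["T"]=p["pose"] if "pose" in p else T@p["hand_eye"]; return p
def cloud(p):
    z=p["range_z"]; v,u=np.mgrid[:420,:560]; K=p["K"]
    c=np.stack([(u-K[0,2])/K[0,0]*z,(v-K[1,2])/K[1,1]*z,z],-1)
    w=c@p["T"][:3,:3].T+p["T"][:3,3]; w[z<=0]=np.nan; return w
def ray(p,uv,h):
    """point on pixel ray at world height h"""
    d=p["T"][:3,:3]@np.linalg.inv(p["K"])@np.array([uv[0],uv[1],1.]); o=p["T"][:3,3]
    return o+d*(h-o[2])/d[2]
E
python3 - <<'E'
from h import *
np.set_printoptions(precision=4,suppress=True)
o=telemetry.get_obs();print(o["t"],o["tool_pos"],o["tool_rot"],ctrl.pinch_z)
for n in ["scene","side"]:
    p=shot(n);w=cloud(p);cv2.imwrite(f"pics/{n}0.png",p["img"])
    print(n,p["T"][:3,3])
    for t in ["rod_grip","stand","rack","tube_p","rail","pointer_grip","shaker","bowl","cup","sauce"]:
        for r in eyes.outline_of(t,p)[:4]:
            if r["confidence"]<.3: continue
            q=w[r["region"]]; q=q[~np.isnan(q[:,0])]
            if len(q)==0: continue
            zt=np.percentile(q[:,2],98); top=q[q[:,2]>zt-.006]
            print(t,round(r["confidence"],2),np.array(r["box"]).round(),"med",np.median(q,0),"top",zt,(top.min(0)+top.max(0))[:2]/2)
        if t in("rod_grip","pointer_grip"):
            for r in eyes.tip_of(t,p)[:3]: print("  tip",r["confidence"],r["point"],ray(p,r["point"],.145 if t=="rod_grip" else .052))
E
```

```text
0.0 [ 0.1905 -0.595   0.4035] [-3.1019 -0.4843  0.0001] 0.1547
scene [ 1.3414 -0.6151  0.8214]
rod_grip 0.91 [228. 212. 242. 260.] med [ 0.5629 -0.2288  0.1297] top 0.1694468067774708 [ 0.5565 -0.2268]
rod_grip 0.58 [213. 248. 227. 311.] med [ 0.638  -0.3023  0.1027] top 0.15924223239828583 [ 0.6324 -0.3002]
  tip 0.79 [218.0, 260.1] [ 0.6346 -0.3051  0.145 ]
  tip 0.56 [233.7, 228.4] [ 0.5637 -0.23    0.145 ]
stand 0.85 [230. 253. 256. 287.] med [ 0.5796 -0.232   0.0443] top 0.05469077671890595 [ 0.557  -0.2238]
stand 0.46 [353. 162. 407. 212.] med [0.4878 0.2519 0.0189] top 0.07300582789961854 [0.4448 0.2601]
rack 0.96 [276. 210. 351. 262.] med [ 0.591  -0.0191  0.016 ] top 0.036068063938887486 [ 0.5417 -0.0005]
rack 0.65 [302. 122. 363. 162.] med [0.2178 0.3227 0.0173] top 0.036565903346192856 [0.2069 0.3163]
tube_p 0.9 [322. 205. 337. 254.] med [ 0.6146 -0.0083  0.081 ] top 0.12495026335735408 [ 0.6061 -0.0022]
tube_p 0.87 [292. 179. 308. 221.] med [ 0.4844 -0.0035  0.08  ] top 0.1253277228201552 [0.4735 0.0022]
tube_p 0.61 [305. 191. 322. 235.] med [ 0.5491 -0.0055  0.0763] top 
[... 2547 characters left out ...]
 211. 210. 247.] med [0.7371 0.0483 0.0754] top 0.11221289229244932 [0.7485 0.0302]
shaker 0.54 [281. 175. 289. 200.] med [ 0.5516 -0.2157  0.1218] top 0.1682005744832958 [ 0.552  -0.2197]
shaker 0.41 [274. 195. 294. 218.] med [ 0.5435 -0.2004  0.0401] top 0.0531854217967723 [ 0.5517 -0.219 ]
bowl 0.8 [284. 275. 314. 304.] med [0.3621 0.1075 0.022 ] top 0.04140913906929929 [0.359  0.1199]
cup 0.76 [320. 221. 342. 246.] med [ 0.3523 -0.1187  0.0399] top 0.061585658907524335 [ 0.3536 -0.1257]
sauce 0.7 [283. 140. 299. 184.] med [ 0.6    -0.3983  0.0909] top 0.16820402119317088 [ 0.6062 -0.4105]
sauce 0.44 [232. 238. 295. 270.] med [0.5187 0.0188 0.0142] top 0.033740180012221496 [0.5348 0.0069]
```

```bash
python3 - <<'E'
import cv2
a=cv2.imread("pics/scene0.png")[110:350,120:420]
cv2.imwrite("pics/c0.png",cv2.resize(a,None,fx=2.5,fy=2.5,interpolation=cv2.INTER_CUBIC))
E
```

```text
(no output)
```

View pics/c0.png

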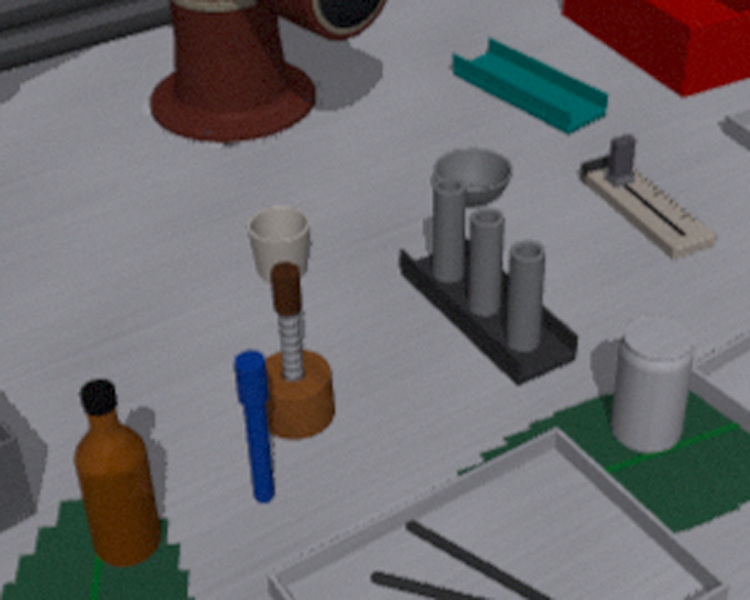

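The picture shows the brown-headed rod in its stand at crop (287,290) and the blue decoy beside it at (250,420). The dark rack with three tubes is at (490,290), and the rail with its pointer near zero is at (640,190). I'm moving towards the rod now.

>>> apply_moves(plan=[[0.06,0.036,-0.019,0,0],[0.06,0.072,-0.038,0,0],[0.06,0.108,-0.057,0,0],[0.06,0.144,-0.076,0,0],[0.06,0.18,-0.095,0,0],[0.06,0.216,-0.114,0,0],[0.06,0.252,-0.133,0,0],[0.06,0.288,-0.152,0,0],[0.06,0.324,-0.171,0,0],[0.06,0.36,-0.19,0,0],[0.06,0.39,-0.205,0,0],[0.06,0.39,-0.205,0,0]])

```text
t: 2.3
tool_pos: [0.5024, -0.2771, 0.4049]
tool_rot: [-3.101, -0.494, -0.003]
contact_force: [-0.4, -0.2, 0.0]
opening: 0.0601
grip_force: 0.0
```

```bash
cat >> h.py <<'E'
def circ(p,thing,h,tol=.006,n=3,xy=None):
    """centres of horizontal top faces at height ~h in networks' outlines"""
    w=cloud(p)
    for r in eyes.outline_of(thing,p)[:n]:
        q=w[r["region"]]; q=q[np.abs(q[:,2]-h)<tol]
        if len(q)<5: print(thing,r["confidence"],r["box"],"few"); continue
        c,rad=cv2.minEnclosingCircle(q[:,:2].astype(np.float32)*1000)
        print(thing,round(r["confidence"],2),np.round(r["box"]),"n",len(q),"circ mm",np.round(c,1),round(rad,1),"mean",q.mean(0).round(4))
def rel(x,y,z=None):
    """shift in tool axes that brings the tool axis over x,y"""
    T=tcp(); d=np.array([x,y,T[2,3] if z is None else z+ctrl.pinch_z])-T[:3,3]
    return (T[:3,:3].T@d).round(4)
E
python3 - <<'E'
from h import *
np.set_printoptions(precision=4,suppress=True)
p=shot("wrist");print(tcp(),p["T"]);cv2.imwrite("pics/w1.png",p["img"])
circ(p,"rod_grip",.166); circ(p,"stand",.05)
for r in eyes.tip_of("rod_grip",p): print(r,ray(p,r["point"],.145))
p=shot("scene");w=cloud(p)
r=eyes.outline_of("rail",p)[0];q=w[r["region"]];q=q[np.abs(q[:,2]-.018)<.006][:,:2]
print("rail",cv2.minAreaRect((q*1000).astype(np.float32)))
r=eyes.outline_of("pointer_grip",p)[0];q=w[r["region"]];q=q[q[:,2]>.066][:,:2]
print("fin",cv2.minAreaRect((q*1000).astype(np.float32)))
E
```

```text
[[ 0.9509  0.3094  0.0002  0.5011]
 [ 0.3094 -0.9509  0.0002 -0.2788]
 [ 0.0003 -0.0001 -1.      0.4048]
 [ 0.      0.      0.      1.    ]] [[ 0.3112 -0.9018 -0.2998  0.5795]
 [-0.9504 -0.2954 -0.0979 -0.2511]
 [-0.0002  0.3154 -0.949   0.3731]
 [ 0.      0.      0.      1.    ]]
rod_grip 0.95 [200.  94. 256. 133.] n 1580 circ mm [ 556.5 -223.5] 12.4 mean [ 0.5568 -0.2237  0.1646]
rod_grip 0.7 [338.9, 0.3, 416.5, 59.2] few
rod_grip 0.31 [205.8, 58.8, 286.9, 141.4] few
stand 0.81 [205.  62. 284. 147.] n 3190 circ mm [ 556.9 -223.7] 33.6 mean [ 0.563  -0.2292  0.0487]
{'point': [224.7, 114.6], 'confidence': 0.62} [ 0.5542 -0.2225  0.145 ]
{'point': [386.3, 29.0], 'confidence': 0.57} [ 0.6279 -0.2969  0.145 ]
rail ((492.2711486816406, 258.8642883300781), (59.4461555480957, 187.5065155029297), 83.83480834960938)
fin ((448.4237976074219, 258.8266296386719), (23.1900634765625, 11.247430801391602), 89.46783447265625)
```

View pics/w1.png

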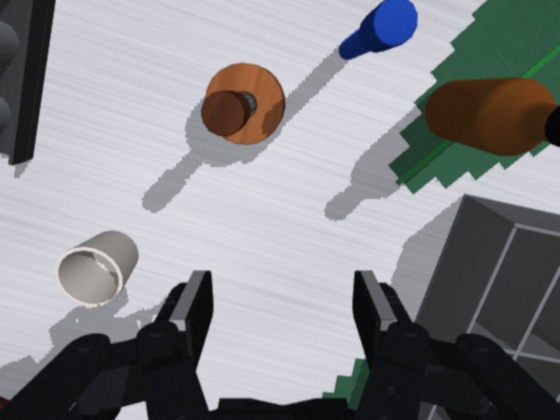

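The wrist view shows the brown head at (226,114) on its stand, with the blue decoy clear of it at (390,22). The grasp point is (0.5565, -0.2235).

>>> apply_moves(plan=[[0.06,0.035,-0.0175,0,0],[0.06,0.07,-0.0355,0,0],[0.06,0.07,-0.0355,0,0],[0.06,0.07,-0.0355,0.03,0],[0.06,0.07,-0.0355,0.06,0],[0.06,0.07,-0.0355,0.085,0],[0.06,0.07,-0.0355,0.104,0],[0.06,0.07,-0.0355,0.104,0],[0.06,0.07,-0.0355,0.104,0]])

```text
t: 3.4
tool_pos: [0.5545, -0.2266, 0.2997]
tool_rot: [-3.103, -0.482, 0.003]
contact_force: [0.2, -0.0, -0.1]
opening: 0.06
grip_force: 0.0
```

>>> apply_moves(plan=[[0.01,0,0,0,0],[0.01,0,0,0,0],[0.01,0,0,0,0],[0.01,0,0,0,0],[0.01,0,0,0,0],[0.01,0,0,0,0],[0.01,0,0,0,0],[0.01,0,0,0,0]], newtons=40)

```text
t: 4.07
tool_pos: [0.5559, -0.2259, 0.3031]
tool_rot: [3.103, 0.485, 0.004]
contact_force: [-1.8, 1.7, 6.6]
opening: 0.0239
grip_force: 39.0
```

>>> apply_moves(plan=[[0.01,0,0,-0.02,0],[0.01,0,0,-0.04,0],[0.01,0,0,-0.07,0],[0.01,0,0,-0.1,0],[0.01,0,0,-0.13,0],[0.01,0,0,-0.16,0],[0.01,0,0,-0.16,0],[0.01,0,0,-0.16,0],[0.01,0,0,-0.16,0]])

```text
t: 4.82
tool_pos: [0.5551, -0.2258, 0.4596]
tool_rot: [-3.103, -0.485, 0.002]
contact_force: [0.2, 0.5, -2.0]
opening: 0.0239
grip_force: 39.9
```

```bash
python3 - <<'E'
from h import *
np.set_printoptions(precision=4,suppress=True)
o=telemetry.get_obs();print(o["contact_force"],o["opening"],tcp())
p=shot("wrist");cv2.imwrite("pics/w2.png",p["img"])
circ(p,"tube_p",.122,.004,5)
for t in["rod_tip","rod_grip"]:
    for r in eyes.tip_of(t,p): print(t,r)
K=p["K"];
def pix(P):
    c=np.linalg.inv(p["T"])@np.r_[P,1];return (K@c[:3]/c[2])[:2]
T=tcp()
for d in (0,.09,.135): print(d,pix(T[:3,3]+T[:3,2]*(ctrl.pinch_z+d)))
E
```

```text
[ 0.209   0.5172 -2.007 ] 0.023913371742542548 [[ 0.9524  0.3049 -0.0012  0.5551]
 [ 0.3049 -0.9524  0.0005 -0.2258]
 [-0.001  -0.0008 -1.      0.4596]
 [ 0.      0.      0.      1.    ]]
tube_p 0.91 [  0.  96.  94. 141.] n 584 circ mm [539.8   3.3] 16.5 mean [ 0.5406 -0.001   0.1201]
tube_p 0.87 [  0.  17. 106.  67.] n 925 circ mm [604.5   1.3] 17.0 mean [0.6049 0.001  0.1202]
tube_p 0.75 [  0. 152.  84. 213.] n 380 circ mm [475.1   3.8] 16.3 mean [ 0.4765 -0.0022  0.12  ]
tube_p 0.69 [248.1, 190.8, 319.5, 364.4] few
rod_tip {'point': [365.9, 117.7], 'confidence': 0.92}
rod_tip {'point': [280.3, 201.3], 'confidence': 0.8}
rod_grip {'point': [401.1, 125.3], 'confidence': 0.85}
rod_grip {'point': [277.2, 301.2], 'confidence': 0.8}
0 [283.4773 306.183 ]
0.09 [282.7231 224.7889]
0.135 [282.5238 203.2837]
```

View pics/w2.png

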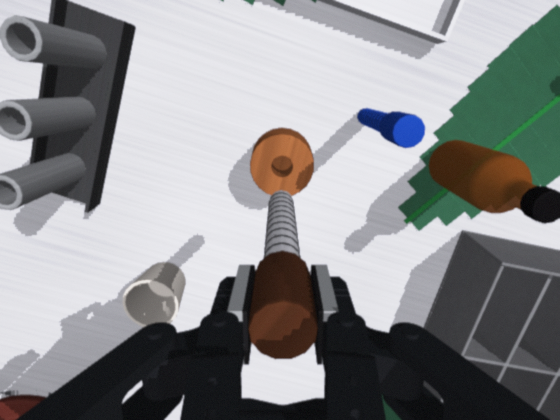

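The rod hangs straight in the grip, with its tip at (281,200), and the tubes are on the left edge. I'm moving nearer so the near tube comes fully into view.

>>> apply_moves(plan=[[0.01,-0.005,-0.02,0,0],[0.01,-0.015,-0.05,0,0],[0.01,-0.025,-0.085,0,0],[0.01,-0.036,-0.12,0,0],[0.01,-0.047,-0.155,0,0],[0.01,-0.058,-0.19,0,0],[0.01,-0.066,-0.215,0,0],[0.01,-0.069,-0.228,0,0],[0.01,-0.069,-0.228,0,0],[0.01,-0.069,-0.228,0,0],[0.01,-0.069,-0.228,0,0]])

```text
t: 5.93
tool_pos: [0.4206, -0.0304, 0.4604]
tool_rot: [3.104, 0.484, -0.001]
contact_force: [0.5, 0.0, -1.6]
opening: 0.024
grip_force: 39.9
```

```bash
python3 - <<'E'
from h import *
np.set_printoptions(precision=4,suppress=True)
o=telemetry.get_obs();print(o["contact_force"],o["opening"],tcp())
p=shot("wrist");cv2.imwrite("pics/w3.png",p["img"])
circ(p,"tube_p",.122,.005,5)
T=p["T"];print(T[:3,3])
for r in eyes.tip_of("rod_tip",p):
    print(r, ray(p,r["point"],.1666))
E
```

```text
[ 0.5195  0.0386 -1.6153] 0.024019149823102635 [[ 0.9526  0.3043 -0.0004  0.4206]
 [ 0.3043 -0.9526 -0.0004 -0.0304]
 [-0.0005  0.0003 -1.      0.4604]
 [ 0.      0.      0.      1.    ]]
tube_p 0.91 [241.  88. 281. 131.] n 684 circ mm [474.5   5.4] 16.4 mean [0.4753 0.0058 0.1205]
tube_p 0.74 [269.   2. 308.  60.] n 897 circ mm [539.5   3.8] 16.5 mean [0.5397 0.0039 0.1204]
[ 0.4978 -0.0049  0.4284]
{'point': [281.2, 203.2], 'confidence': 0.93} [ 0.4188 -0.0295  0.1666]
```

View pics/w3.png

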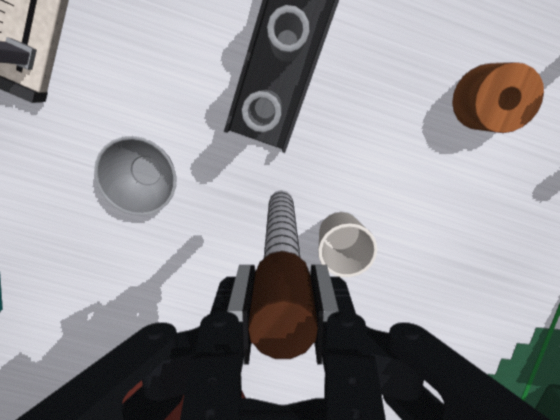

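The near tube's mouth is at (262,110) and the rod tip at (281,203). I'm moving over the mouth and down to about 15 mm above it.

>>> apply_moves(plan=[[0.01,0.02,-0.006,0,0],[0.01,0.045,-0.012,0,0],[0.01,0.063,-0.017,0,0],[0.01,0.063,-0.017,0,0],[0.01,0.063,-0.017,0.015,0],[0.01,0.063,-0.017,0.03,0],[0.01,0.063,-0.017,0.034,0],[0.01,0.063,-0.017,0.034,0],[0.01,0.063,-0.017,0.034,0]])

```text
t: 6.83
tool_pos: [0.475, 0.0051, 0.4268]
tool_rot: [3.104, 0.484, -0.001]
contact_force: [-0.7, 0.1, -1.0]
opening: 0.0236
grip_force: 40.0
```

```bash
python3 - <<'E'
from h import *
np.set_printoptions(precision=4,suppress=True)
o=telemetry.get_obs();print(o["contact_force"],o["opening"],tcp())
for i in range(2):
    p=shot("wrist")
    circ(p,"tube_p",.122,.004,3)
    for r in eyes.tip_of("rod_tip",p): print(r, ray(p,r["point"],tcp()[2,3]-.293))
a=p["img"][120:300,200:380];cv2.imwrite("pics/w4.png",cv2.resize(a,None,fx=3,fy=3,interpolation=cv2.INTER_CUBIC))
for n in("scene","side"):
    p=shot(n)
    circ(p,"tube_p",.122,.004,3)
    for r in eyes.tip_of("rod_tip",p)[:2]: print(n,r, ray(p,r["point"],tcp()[2,3]-.293))
    w=cloud(p)
    T=tcp();m=(np.hypot(w[...,0]-T[0,3],w[...,1]-T[1,3])<.02)&(w[...,2]>.14)&(w[...,2]<.22)
    q=w[m];print("shaft",len(q),np.median(q,0) if len(q) else 0)
E
```

```text
[-0.7402  0.073  -0.979 ] 0.02358026898541169 [[ 0.9526  0.3042 -0.0004  0.475 ]
 [ 0.3042 -0.9526 -0.0001  0.0051]
 [-0.0004 -0.0001 -1.      0.4268]
 [ 0.      0.      0.      1.    ]]
tube_p 0.76 [290.  92. 334. 137.] n 878 circ mm [539.6   3.9] 16.3 mean [0.54   0.0041 0.1205]
tube_p 0.7 [309.   0. 373.  62.] n 1043 circ mm [604.4   2.2] 16.4 mean [0.604  0.0021 0.1205]
tube_p 0.65 [101.9, 202.4, 189.4, 278.7] few
{'point': [278.5, 201.7], 'confidence': 0.97} [0.4743 0.0086 0.1349]
tube_p 0.9 [262. 152. 304. 211.] n 511 circ mm [474.9   5.6] 16.3 mean [0.4802 0.0067 0.1203]
tube_p 0.84 [311.   0. 372.  64.] n 1092 circ mm [604.3   1.8] 16.4 mean [0.6044 0.0021 0.1204]
{'point': [281.6, 199.4], 'confidence': 0.67} [0.477  0.0069 0.1346]
tube_p 0.81 [294. 181. 305. 222.] n 75 circ mm [476.3   1.8] 17.9 mean [0.4762 0.0023 0.1225]
tube_p 0.8 [322. 205. 338. 252.] n 79 circ mm [605.8   0.4] 17.4 mean [ 0.6056 -0.0001  0.1226]
tube_p 0.56 [307. 192. 322. 236.] n 74 circ mm [541.8   0.9] 17.5 mean [0.5415 0.0004 0.1221]
scene {'point': [300.4, 181.6], 'confidence': 0.8} [0.4814 0.0023 0.134 ]
scene {'point': [225.5, 311.8], 'confidence': 0.64} [ 0.7534 -0.3538  0.134 ]
shaft 201 [0.4808 0.0009 0.181 ]
tube_p 0.85 [257. 222. 265. 254.] n 30 circ mm [537.    5.4] 15.9 mean [0.5342 0.0078 0.1208]
tube_p 0.61 [271. 227. 288. 260.] n 27 circ mm [472.5  12.3] 19.6 mean [0.4685 0.0114 0.1215]
tube_p 0.52 [238. 219. 250. 248.] n 32 circ mm [601.4   3.5] 16.7 mean [0.6001 0.0061 0.1213]
side {'point': [278.0, 229.0], 'confidence': 0.64} [0.4759 0.0128 0.1338]
side {'point': [275.7, 194.0], 'confidence': 0.53} [ 0.5527 -0.1446  0.1338]
shaft 123 [0.4705 0.0143 0.1803]
```

View pics/w4.png

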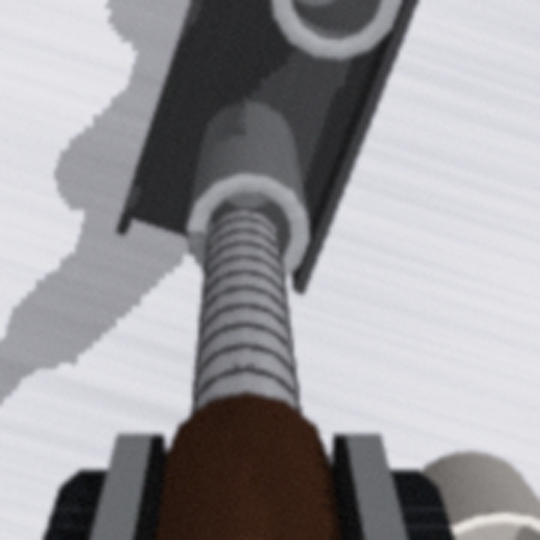

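The tip is centred over the mouth: both are at column 248 in the crop. I'll enter the tube slowly while watching the force.

>>> apply_moves(plan=[[0.01,0,0,0.004,0],[0.01,0,0,0.008,0],[0.01,0,0,0.011,0],[0.01,0,0,0.013,0],[0.01,0,0,0.015,0],[0.01,0,0,0.017,0],[0.01,0,0,0.019,0],[0.01,0,0,0.019,0]])

```text
t: 8.1
tool_pos: [0.4749, 0.0055, 0.4073]
tool_rot: [3.104, 0.484, -0.001]
contact_force: [0.0, -1.5, -1.6]
opening: 0.024
grip_force: 39.7
```

>>> apply_moves(plan=[[0.01,0,0,0.004,0],[0.01,0,0,0.008,0],[0.01,0,0,0.012,0],[0.01,0,0,0.016,0],[0.01,0,0,0.02,0],[0.01,0,0,0.024,0],[0.01,0,0,0.028,0],[0.01,0,0,0.028,0]])

```text
t: 8.77
tool_pos: [0.4747, 0.0055, 0.3785]
tool_rot: [-3.104, -0.485, 0.002]
contact_force: [0.9, -2.5, -1.7]
opening: 0.024
grip_force: 39.6
```

>>> apply_moves(plan=[[0.01,0,0.001,0.002,0],[0.01,0,0.001,0.004,0],[0.01,0,0.001,0.006,0],[0.01,0,0.001,0.008,0],[0.01,0,0.001,0.01,0],[0.01,0,0.001,0.011,0],[0.01,0,0.001,0.011,0]])

```text
t: 9.35
tool_pos: [0.4752, 0.0047, 0.3683]
tool_rot: [-3.103, -0.485, 0.001]
contact_force: [0.3, -0.3, -0.6]
opening: 0.0243
grip_force: 39.9
```

>>> apply_moves(plan=[[0.01,0,0,0.001,0],[0.01,0,0,0.002,0],[0.01,0,0,0.003,0],[0.01,0,0,0.003,0]])

```text
t: 9.68
tool_pos: [0.4752, 0.0046, 0.3655]
tool_rot: [-3.104, -0.485, 0.0]
contact_force: [-0.9, 1.6, -1.9]
opening: 0.0241
grip_force: 39.9
```

No contact yet (the tip is near z = 0.0725), so I'll keep going down.

>>> apply_moves(plan=[[0.01,0,0,0.002,0],[0.01,0,0,0.004,0],[0.01,0,0,0.006,0],[0.01,0,0,0.008,0],[0.01,0,0,0.0095,0],[0.01,0,0,0.011,0],[0.01,0,0,0.011,0]])

```text
t: 10.27
tool_pos: [0.4751, 0.0046, 0.3542]
tool_rot: [-3.104, -0.485, 0.001]
contact_force: [0.5, -0.3, -0.1]
opening: 0.0246
grip_force: 39.9
```

>>> apply_moves(plan=[[0.01,0,0,0.001,0],[0.01,0,0,0.002,0],[0.01,0,0,0.003,0],[0.01,0,0,0.003,0]])

```text
t: 10.6
tool_pos: [0.4754, 0.0046, 0.3525]
tool_rot: [3.104, 0.485, 0.001]
contact_force: [-0.5, -0.2, 2.1]
opening: 0.0241
grip_force: 40.4
```

Contact is at TCP z ≈ 0.353, so the tip is at about 0.060 and the depth about 62 mm. Now a light press.

>>> apply_moves(plan=[[0.01,0,0,0.001,0],[0.01,0,0,0.002,0],[0.01,0,0,0.003,0],[0.01,0,0,0.003,0],[0.01,0,0,0.003,0],[0.01,0,0,0.003,0]])

```text
t: 11.1
tool_pos: [0.4755, 0.0046, 0.3504]
tool_rot: [3.104, 0.485, 0.002]
contact_force: [-2.7, 0.5, 7.8]
opening: 0.024
grip_force: 41.1
```

```bash
python3 - <<'E'
from h import *
for n in("wrist","wrist","wrist","scene"):
    p=shot(n); o=telemetry.get_obs(); print(o["t"],o["contact_force"],o["tool_pos"],o["opening"])
    if n=="wrist": cv2.imwrite("pics/w5.png",cv2.resize(p["img"][150:330,200:380],None,fx=3.3,fy=3.3,interpolation=cv2.INTER_CUBIC))
E
```

```text
11.15 [-2.33256878 -0.48870351  6.42736908] [0.47555556 0.00457155 0.35042294] 0.02438722843776044
11.2 [-2.57993849  0.45381496  7.34215424] [0.47555235 0.00458635 0.35039191] 0.024317850095578145
11.25 [-1.89284596  0.73712588  7.41555711] [0.47556305 0.00459063 0.35043252] 0.023928348170596556
11.3 [-3.22657556 -0.35091853  7.16784033] [0.47554881 0.00458775 0.35041692] 0.02429739638499445
```

View pics/w5.png

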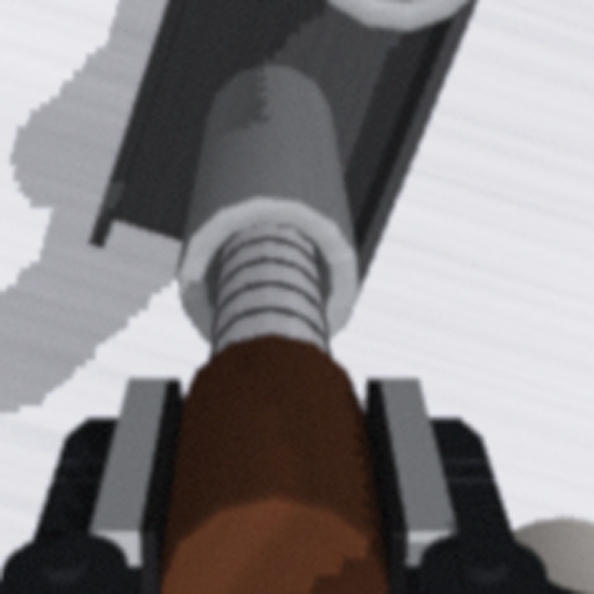

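The rod is inside the mouth at (270,215) with four rings showing. The press is about 8.5 N, and the extra force over 2.1 mm matches the 2.5 N/mm spring. I'll hold a little longer, then unload and release.

>>> apply_moves(plan=[[0.01,0,0,0,0],[0.01,0,0,0,0],[0.01,0,0,0,0],[0.01,0,0,0,0],[0.01,0,0,0,0],[0.01,0,0,0,0],[0.01,0,0,-0.001,0],[0.01,0,0,-0.002,0],[0.01,0,0,-0.003,0],[0.01,0,0,-0.004,0],[0.01,0,0,-0.004,0],[0.01,0,0,-0.004,0]])

```text
t: 12.3
tool_pos: [0.4753, 0.0046, 0.3527]
tool_rot: [3.104, 0.485, 0.001]
contact_force: [0.3, -0.5, 1.9]
opening: 0.0243
grip_force: 40.4
```

>>> apply_moves(plan=[[0.03,0,0,0,0],[0.04,0,0,0,0],[0.05,0,0,0,0],[0.06,0,0,0,0],[0.06,0,0,0,0],[0.06,0,0,-0.02,0],[0.06,0,0,-0.05,0],[0.06,0,0,-0.085,0],[0.06,0,0,-0.12,0],[0.06,0,0,-0.12,0],[0.06,0,0,-0.12,0]])

```text
t: 13.22
tool_pos: [0.4755, 0.0046, 0.4758]
tool_rot: [3.102, 0.484, 0.009]
contact_force: [0.5, -0.0, -0.6]
opening: 0.0602
grip_force: 0.0
```

```bash
python3 - <<'E'
from h import *
np.set_printoptions(precision=4,suppress=True)
print(tcp()); w=0
for n in("scene","side"):
    p=shot(n);w=cloud(p)
    m=(np.hypot(w[...,0]-.475,w[...,1]-.005)<.03)&(w[...,2]>.165)&(w[...,2]<.25);q=w[m];print(n,"head top",np.percentile(q[:,2],[50,90,98]),q.mean(0),len(q))
    r=eyes.outline_of("rail",p)[0];q=w[r["region"]];q=q[np.abs(q[:,2]-.018)<.006][:,:2]
    print("rail",r["confidence"],cv2.minAreaRect((q*1000).astype(np.float32)))
p=shot("wrist");cv2.imwrite("pics/w6.png",p["img"])
E
```

```text
[[ 0.9524  0.3048  0.0057  0.4755]
 [ 0.3049 -0.9524 -0.0008  0.0046]
 [ 0.0052  0.0026 -1.      0.4758]
 [ 0.      0.      0.      1.    ]]
scene head top [0.2005 0.2181 0.2198] [0.4799 0.0012 0.1986] 227
rail 0.81 ((492.855224609375, 259.5062561035156), (60.00865936279297, 183.947509765625), 83.2384033203125)
side head top [0.2016 0.216  0.2173] [0.4711 0.0138 0.1985] 126
rail 0.98 ((490.35150146484375, 264.294189453125), (59.698883056640625, 181.1582794189453), 83.53662872314453)
```

The rod stands free with its head top at z ≈ 0.217, which agrees with a depth of about 62 mm. Next is the pointer, turning the jaws along the rail.

>>> apply_moves(plan=[[0.06,0.004,-0.025,0,-0.12],[0.06,0.008,-0.05,0,-0.24],[0.06,0.012,-0.08,0,-0.36],[0.06,0.016,-0.11,0,-0.48],[0.06,0.02,-0.14,0,-0.6],[0.06,0.024,-0.165,0,-0.72],[0.06,0.028,-0.185,0,-0.84],[0.06,0.028,-0.185,0.02,-0.96],[0.06,0.028,-0.185,0.05,-1.08],[0.06,0.028,-0.185,0.07,-1.15],[0.06,0.028,-0.185,0.07,-1.15],[0.06,0.028,-0.185,0.07,-1.15]])

```text
t: 14.47
tool_pos: [0.445, 0.1893, 0.4006]
tool_rot: [-2.342, -2.091, 0.006]
contact_force: [0.4, -0.0, 1.2]
opening: 0.0598
grip_force: 0.0
```

```bash
cat > rail.py <<'E'
from h import *
np.set_printoptions(precision=4,suppress=True)
import sys
print(tcp(),telemetry.get_obs()["q"])
p=shot("wrist");cv2.imwrite(sys.argv[1],p["img"]);w=cloud(p)
for r in eyes.outline_of("rail",p)[:1]:
    q=w[r["region"]];q=q[np.abs(q[:,2]-.0155)<.004][:,:2];print("rail",r["confidence"],r["box"],cv2.minAreaRect((q*1000).astype(np.float32)))
for r in eyes.outline_of("pointer_grip",p)[:1]:
    q=w[r["region"]];q=q[np.abs(q[:,2]-.071)<.004][:,:2];print("fin",r["confidence"],r["box"],len(q),cv2.minAreaRect((q*1000).astype(np.float32)),q.mean(0))
print([(r["confidence"],r["point"],ray(p,r["point"],.052)) for r in eyes.tip_of("pointer_grip",p)])
E
python3 rail.py pics/w7.png
```

```text
[[ 0.1126  0.9936 -0.0045  0.445 ]
 [ 0.9936 -0.1126 -0.0011  0.1893]
 [-0.0016 -0.0043 -1.      0.4006]
 [ 0.      0.      0.      1.    ]] [ 0.2481 -0.2927  1.9359  0.      1.503   0.3609]
rail 0.64 [226.9, 56.6, 431.0, 124.7] ((499.53863525390625, 261.4266052246094), (55.543800354003906, 167.06057739257812), 83.53778076171875)
fin 0.72 [262.8, 72.1, 291.3, 115.9] 608 ((446.6947021484375, 263.6751403808594), (25.46940040588379, 13.44876480102539), 83.3502426147461) [0.4467 0.2639]
[(0.8, [276.2, 98.2], array([0.446 , 0.2625, 0.052 ]))]
```

View pics/w7.png

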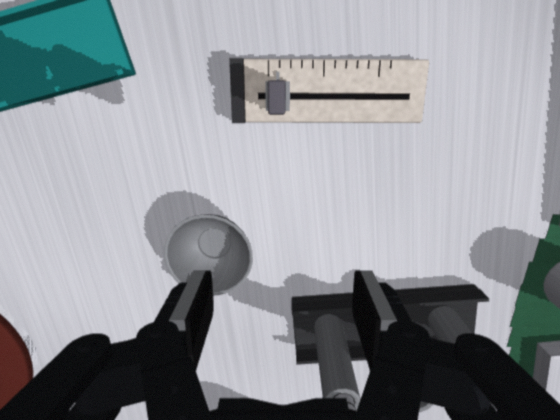

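The rail's ticks run along the upper edge: long ones near columns 268, 323 and 379. The fin is at (277,97). I'll measure the ticks precisely.

```bash
python3 - <<'E'
from h import *
np.set_printoptions(precision=4,suppress=True)
p=shot("wrist");g=cv2.cvtColor(p["img"],cv2.COLOR_BGR2GRAY).astype(float)
s=g[61:66,250:425].mean(0); s=cv2.GaussianBlur(s[None],(0,0),.8)[0]
x=np.array([-np.nan]);ks=[k for k in range(2,len(s)-2) if s[k]<s[k-1] and s[k]<=s[k+1] and s[k]<np.median(s)-15]
c=[250+k+(s[k-1]-s[k+1])/(2*(s[k-1]-2*s[k]+s[k+1])) for k in ks]
P=np.array([ray(p,(u,63.),.016) for u in c]);print(np.round(c,1))
rx=np.array([.9936,-.113]);a=P[:,:2]@rx;print(a,np.diff(a))
fin=np.array([.4467,.2637]);print("fin along",fin@rx)
T=tcp()
print("move to fin",rel(*fin,.052))
E
```

```text
[264.3 275.3 286.2 297.2 308.1 319.1 330.1 341.  352.  363.1 373.9 384.9]
[0.4057 0.4157 0.4256 0.4355 0.4455 0.4554 0.4655 0.4754 0.4854 0.4954
 0.5053 0.5153] [0.01   0.0099 0.0099 0.0099 0.01   0.0101 0.0099 0.01   0.01   0.0099
 0.01  ]
fin along 0.41404302
move to fin [ 0.0738 -0.0081  0.198 ]
```

>>> apply_moves(plan=[[0.05,0.035,-0.004,0,0],[0.05,0.074,-0.008,0,0],[0.05,0.074,-0.008,0.03,0],[0.05,0.074,-0.008,0.065,0],[0.05,0.074,-0.008,0.1,0],[0.05,0.074,-0.008,0.13,0],[0.05,0.074,-0.008,0.155,0],[0.05,0.074,-0.008,0.175,0],[0.05,0.074,-0.008,0.19,0],[0.05,0.074,-0.008,0.194,0],[0.05,0.074,-0.008,0.194,0],[0.05,0.074,-0.008,0.194,0]])

```text
t: 15.72
tool_pos: [0.4465, 0.264, 0.21]
tool_rot: [2.341, 2.094, 0.003]
contact_force: [-0.8, -0.1, 0.5]
opening: 0.0501
grip_force: 0.0
```

>>> apply_moves(plan=[[0.005,0,0,0,0],[0.005,0,0,0,0],[0.005,0,0,0,0],[0.005,0,0,0,0],[0.005,0,0,0,0],[0.005,0,0,0,0],[0.005,0,0,0,0],[0.005,0,0,0,0]], newtons=25)

```text
t: 16.38
tool_pos: [0.4464, 0.264, 0.2101]
tool_rot: [2.341, 2.094, 0.003]
contact_force: [-0.6, -0.5, 6.1]
opening: 0.0136
grip_force: 29.9
```

```bash
python3 - <<'E'
from h import *
T=tcp();rx=np.array([.9936,-.113]);print(T,T[:2,3]@rx, (T[:3,3]+T[:3,2]*.155)[:2]@rx)
E
```

```text
[[ 1.11134432e-01  9.93803606e-01  1.87910487e-03  4.46381891e-01]
 [ 9.93804795e-01 -1.11136223e-01  8.76750250e-04  2.64028055e-01]
 [ 1.08015418e-03  1.77002629e-03 -9.99997850e-01  2.10107307e-01]
 [ 0.00000000e+00  0.00000000e+00  0.00000000e+00  1.00000000e+00]] 0.41368987650753053 0.41396391741045047
```

Gripped at 0.414 along the rail, where the target is 0.4677, so the slide is +53.7 mm (tool +y).

>>> apply_moves(plan=[[0.005,0,0.006,0,0],[0.005,0,0.012,0,0],[0.005,0,0.019,0,0],[0.005,0,0.026,0,0],[0.005,0,0.033,0,0],[0.005,0,0.04,0,0],[0.005,0,0.046,0,0],[0.005,0,0.051,0,0],[0.005,0,0.0537,0,0],[0.005,0,0.0537,0,0],[0.005,0,0.0537,0,0],[0.005,0,0.0537,0,0]])

```text
t: 17.38
tool_pos: [0.5001, 0.2579, 0.2101]
tool_rot: [2.34, 2.093, 0.004]
contact_force: [1.1, -1.4, 5.1]
opening: 0.0137
grip_force: 29.8
```

>>> apply_moves(plan=[[0.02,0,0,0,0],[0.035,0,0,0,0],[0.05,0,0,0,0],[0.05,0,0,0,0],[0.05,0,0,-0.03,0],[0.05,-0.01,0,-0.07,0],[0.05,-0.03,0,-0.11,0],[0.05,-0.05,0,-0.15,0],[0.05,-0.075,0,-0.19,0],[0.05,-0.075,0,-0.19,0],[0.05,-0.075,0,-0.19,0]])

```text
t: 18.3
tool_pos: [0.4915, 0.1824, 0.4033]
tool_rot: [2.34, 2.09, 0.011]
contact_force: [0.3, 1.3, 0.1]
opening: 0.05
grip_force: 0.0
```

```bash
python3 rail.py pics/w8.png; python3 - <<'E'
from h import *
p=shot("wrist");g=cv2.cvtColor(p["img"],cv2.COLOR_BGR2GRAY).astype(float)
# tick positions via expected row: project rail edge
rx=np.array([.9936,-.113]);w=cloud(p)
r=eyes.outline_of("pointer_grip",p)[0];q=w[r["region"]];q=q[np.abs(q[:,2]-.071)<.004][:,:2]
print("fin along",q.mean(0)@rx,"reading",(cv2.minAreaRect((q*1000).astype(np.float32))[0]@rx)/1000-.4057)
cv2.imwrite("pics/w9.png",cv2.resize(p["img"][40:140,150:400],None,fx=3.2,fy=3.2,interpolation=cv2.INTER_CUBIC))
E
```

```text
[[ 0.1126  0.9936  0.0082  0.4915]
 [ 0.9936 -0.1126  0.0016  0.1824]
 [ 0.0025  0.0079 -1.      0.4033]
 [ 0.      0.      0.      1.    ]] [ 0.2134 -0.1923  1.8481 -0.0002  1.4775  0.3262]
rail 0.64 [170.6, 58.1, 374.1, 123.4] ((499.5409240722656, 261.66943359375), (56.06053924560547, 167.45860290527344), 83.30540466308594)
fin 0.67 [269.0, 76.3, 292.0, 113.4] 590 ((499.6724853515625, 257.78460693359375), (24.961650848388672, 13.532347679138184), 83.78401947021484) [0.4998 0.258 ]
[(0.79, [280.2, 96.9], array([0.5003, 0.2572, 0.052 ])), (0.24, [394.2, 315.0], array([0.5918, 0.0323, 0.052 ]))]
fin along 0.4674757999918481 reading 0.061892142944335926
```

View pics/w9.png

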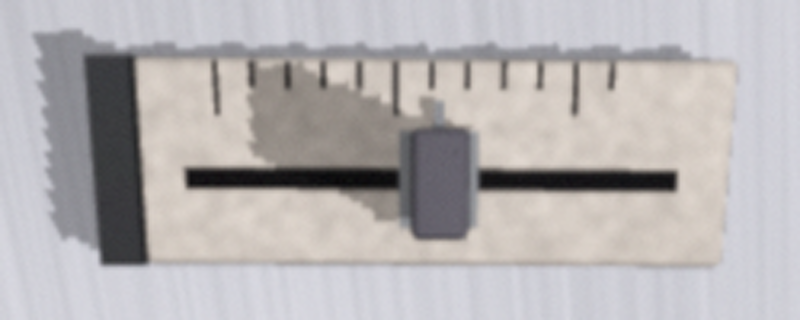

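The pointer's fin at (440,180) stands just past the 60 mm tick at (432,75), so it reads about 62 mm. One last check of the rod, then I hand in.

```bash
python3 - <<'E'
from h import *
p=shot("scene");w=cloud(p);m=(np.hypot(w[...,0]-.475,w[...,1]-.005)<.03)&(w[...,2]>.165)&(w[...,2]<.25);q=w[m];print(np.percentile(q[:,2],98),q.mean(0))
z=.5*(.165+.22)
for a,b in((.17,.19),(.2,.22)): print(q[(q[:,2]>a)&(q[:,2]<b)].mean(0))
if abs(np.percentile(q[:,2],98)-.219)<.004: print(ctrl.finish_job())
E
```

```text
0.2198890176498045 [0.48038386 0.0009104  0.19851657]
[4.81344181e-01 8.09819812e-05 1.81318468e-01]
[0.47948612 0.00174916 0.21227514]
the job is handed in; nothing more can be done
None
```

The job is handed in with no verdict returned: the rod stands free on the coins in the near tube after a press of about 8 N for roughly a second, and the pointer is set at the measured depth of about 62 mm.

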